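# Sort left-hand and right-hand brackets into counting bins

## Task

Sort the two mirror-image brackets: seen from behind the back wall, the left-hand one has its side wall on the left. First slide the left-hand one, front edge first and back wall last, into the blue-hooded bin until you feel the hidden sprung counting plate at the back give by about half of its 16 mm travel, hold it there for a moment and let it go; then do the same with the right-hand one in the orange-hooded bin. Keep the brackets flat on the mat all the way (push them, do not lift them or tip them over) and never ram a plate to its hard end. Leave both brackets lying inside their bins and do not disturb the paint bottles or the brush.

Things in the scene. Friction and masses are not known exactly. Their poses are not given: they have to be found in the camera images.
- left_bracket: Left-hand metal corner bracket, loose, ~150 g: light base 65 (x = -5 to 60) x 60 mm (y), 12 mm thick; on it two red walls 10 mm thick, top 25 mm above the mat: back wall across x = -5 to 5 mm, side wall along the left edge (y = 20 to 30 mm) seen from behind the back wall. The other is its mirror image. Origin: mid back wall, underside; x forward, z up. Starts front roughly to world +x.
- right_bracket: Right-hand metal corner bracket, loose, ~150 g: light base 65 (x = -5 to 60) x 60 mm (y), 12 mm thick; on it two red walls 10 mm thick, top 25 mm above the mat: back wall across x = -5 to 5 mm, side wall along the right edge (y = -20 to -30 mm) seen from behind the back wall. The other is its mirror image. Origin: mid back wall, underside; x forward, z up. Starts front roughly to world +x.
- bin_left: Fixed bin for left-hand brackets, mouth facing the robot: white walls 4 mm thick, 32 mm high, 100 mm apart inside, 175 mm long; no floor but the mat. From x = 100 mm on, the blue hood, underside 32 mm, top 36 mm high, marked with the left-hand bracket seen from above. Origin: middle of the open mouth on the mat; x into the bin, z up.
- bin_right: Fixed bin for right-hand brackets, mouth facing the robot: white walls 4 mm thick, 32 mm high, 100 mm apart inside, 175 mm long; no floor but the mat. From x = 100 mm on, the orange hood, underside 32 mm, top 36 mm high, marked with the right-hand bracket seen from above. Origin: middle of the open mouth on the mat; x into the bin, z up.
- plate_left (a joint): Inward travel of the sprung counting plate across the left bin, hidden under the hood: 0 at rest, 0.016 m at its hard end. Resists 3 N at first plus 1 N per mm; counts from 4 mm; springs back. Its place differs each time: resting face 108 to 140 mm inside the mouth. 88 mm wide, 2 to 24 mm above the mat.
- plate_right (a joint): Inward travel of the sprung counting plate across the right bin, hidden under the hood: 0 at rest, 0.016 m at its hard end. Resists 3 N at first plus 1 N per mm; counts from 4 mm; springs back. Its place differs each time: resting face 108 to 140 mm inside the mouth. 88 mm wide, 2 to 24 mm above the mat.
- red_paint: Closed dropper bottle of red model paint, 27 mm diameter, 78 mm tall, standing beside the bins; a bystander. Origin: centre of its underside.
- green_paint: Closed dropper bottle of green model paint, 27 mm diameter, 78 mm tall, standing beside the bins; a bystander. Origin: centre of its underside.
- paint_brush: Loose wooden paint brush 170 mm long, 7 mm thick, lying on the mat off to the robot's right, roughly along world x; a bystander. Origin: mid-length on its underside, x along the brush.
Mind the look-alikes: they are no part of the job. What is shaped like the left_bracket but black is not meant. Leave any pink look-alike of the bin_right alone.

How it is judged:
By the outcome, as a careful person would: the job done as asked, in the order asked, and still so for the second after the job is handed in, with the robot touching nothing.
It also fails if it takes over 72 s, if anything falls off the work surface, if the arm or the gripper's body presses on something with over 40 N, if the wrist force passes 120 N, or if a joint passes its speed limit or range.

## Robot

A 6-joint arm with a two-finger parallel gripper is mounted at the origin on the work surface. World frame = base frame: x ahead of the robot, y to its left, z up, the work surface at z = 0. Lengths are in m, angles in rad, forces in N, time in s.
With the tool pointing down it reaches from about 0.35 to 0.775 m from the base axis. Payload 5.5 kg.
Tool frame: the origin (TCP) lies at the very end of the fingers, on their centre line; the grasp point (between the pads) lies 19 mm behind it (grip_point_offset is the distance from the TCP to the grasp point, in m); z points along the fingers, y is the direction in which the jaws open and shut (so a half turn about z gives the same grasp; the last joint's range is limited). The gripper opens to 85 mm and grips with 20 to 120 N. Pads are 22 mm wide; open, the fingers measure 114 mm over their backs; the gripper's body (76 mm by 85 mm) begins 54 mm behind the grasp point. The pads swing forward as they close: fully open they stand 13 mm farther back than shut.
Start: joints at [1.078, 0.313, 0.046, 1.304, 0, 1.431], TCP at [0.199, 0.54, 0.201] pointing down, gripper open.
Joint ranges: [-2.76, 2.76], [-0.86, 1.69], [-1.03, 1.26], [-2.2, 2.34], [-1.47, 1.5], [-3.14, 3.14]. Speed limits (rad/s): [2.57, 2.57, 3.14, 3.14, 3.14, 3.14].

## Interface

Orientations are given as a unit quaternion [w, x, y, z].
In Python, from workcell import * gives the robot as it stands.
- The arm moves only by the shell command python3 -m crank 'ROWS' [OPENING] [FORCE]. ROWS is a JSON object of lists of equal length, an entry for each row: "travel": the shift along the tool's x, y, z in units of 40 mm (1.0 is 40 mm), a list of three; "turn": the turn about the tool's z in rad. In form: {"travel": [[x, y, z], ...], "turn": [turn, ...]}. A call has 1 to 5 rows; each row is the pose to reach, as a shift and turn from the pose commanded when the call began, along the tool's axes at that moment; what a row does not reach only later rows make up. A row lasts 1/12 s, in which the tool goes at most 41.7 mm and 7.16 degrees, less where a joint would pass 70% of its speed; a pose out of reach is approached as far as the arm can. A call with a gripper value outside its range is refused whole. OPENING is the finger opening in mm, from 0 to 85.4, set as the call begins (- or left out, the last holds). The fingers move at their own pace and stop on an object; FORCE is the grip in N (left out, the last holds). Time passes only in rows, so rows that repeat a pose let the fingers close. It gives the time, the measured TCP pose, the force and the opening at its end, in the units of the state.
- get_state(): the state, without advancing time (a new reading comes with each control period).
- read_camera(name): name is "side" or "top" or "wrist"; returns a dict with "image" (420x560x3 uint8, red, green, blue), "K" (3x3 intrinsics, pixels), "R" (3x3) and "t" (3): a world point X has camera coordinates R X + t. Camera axes: x right, y down, z forward; pixel columns grow to the right and rows downward; lengths in m; the calibration is good to about 2 mm. A picture is of the moment at which its call begins. There is no depth.
- hand_in(): hands the job in, once; it reports no verdict.
The state is a dict: "clock": time; "joint_pos": joint angles; "qvel": joint speeds; "tau": joint torques, N m; "tcp_pos": TCP position; "orientation": TCP orientation; "wrist_force": force on the tool from outside, world axes, zero at the start; "ft_torque": the same for the moment, N m; "finger_gap": finger opening in m.
Only numpy, scipy, OpenCV 4.12 (cv2) and the standard library are available. Lean on these libraries where they do the work, as an engineer would, in place of code of your own. Each camera call takes 0.05 s, during which the arm holds its last target. There are 200 camera calls.

## Working session

There is one attempt and no reset: what is moved stays moved. The work goes in short steps, Python scripts to look and compute and a shell command to move; the robot and the scene stay as the last step left them, time stands still between calls to the robot, and variables do not carry over. Pictures are saved under pics/ and viewed, about 8 in all and at most 12, crops included, and the job is handed in when it is done.

```bash
ls; mkdir -p pics; python3 - <<'E'
from workcell import *
import cv2,json
for n in ("top","side"):
    c=read_camera(n); cv2.imwrite(f"pics/{n}0.png",c["image"][:,:,::-1])
    print(n,c["K"],c["R"],c["t"])
print(get_state())
E
```

```text
pics
top [[450.24308629   0.         276.95695004]
 [  0.         450.24308629 206.54654951]
 [  0.           0.           1.        ]] [[-0.01290335 -0.99958637  0.02570203]
 [-0.9893745   0.00904041 -0.14510813]
 [ 0.14481575 -0.02730131 -0.98908192]] [-0.05759865  0.48007757  1.09511893]
side [[470.59532649   0.         282.09914345]
 [  0.         470.59532649 201.14870014]
 [  0.           0.           1.        ]] [[ 0.89945221 -0.43700824  0.00308588]
 [-0.22575473 -0.47067226 -0.85293752]
 [ 0.37419317  0.76647989 -0.52200389]] [-0.4296918   0.11687846  1.06963815]
{'clock': 0.1, 'joint_pos': array([ 1.07840284e+00,  3.13946448e-01,  4.51059296e-02,  1.30359351e+00,
       -3.49353581e-07,  1.43116251e+00]), 'qvel': array([-0.00036377, -0.00170105,  0.00362627, -0.00093549, -0.00061124,
        0.00069598]), 'tau': array([ 2.12931620e-03, -4.81728137e+01,  2.99242312e+01,  1.26943958e-02,
       -1.56245114e-04, -3.17110118e-05]), 'tcp_pos': array([0.19844724, 0.53914268, 0.2001915 ]), 'orientation': array([-2.54315976e-04,  1.75466672e-01,  9.84485031e-01, -7.78355518e-04]), 'wrist_force': array([ 0.85107112, -0.20041521, -0.28605572]), 'ft_torque': array([-0.01318582, -0.00606302,  0.01391716]), 'finger_gap': 0.08530151762595181}
```

View pics/top0.png

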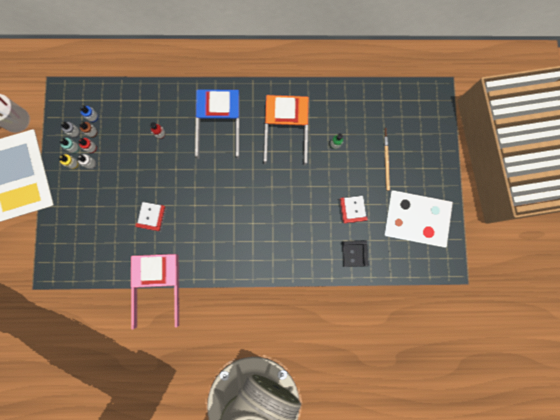

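View pics/side0.png

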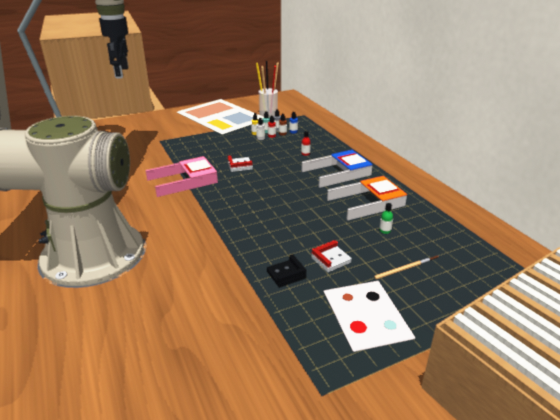

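The top view shows two red/white brackets. The one at px (353,209) has its side wall on the image left (+y), so it looks left-handed. The one at (150,216) has its wall on the right, so it looks right-handed. The blue bin is at (217,120), orange at (287,125), pink decoy at (153,285) and black decoy at (355,254). The side view agrees.

```bash
cat > h.py <<'E'
from workcell import *
import cv2,numpy as np
def ray(c,uv,z):
    uv=np.atleast_2d(uv).astype(float)
    d=(np.linalg.inv(c["K"])@np.c_[uv,np.ones(len(uv))].T).T@c["R"]
    o=-c["R"].T@c["t"]
    return o+d*((z-o[2])/d[:,2])[:,None]
def mask(c,name):
    h=cv2.cvtColor(c["image"],cv2.COLOR_RGB2HSV); H,S,V=h[...,0],h[...,1],h[...,2]
    return {"red":((H<6)|(H>172))&(S>150)&(V>90),"white":(S<40)&(V>150),"blue":(H>100)&(H<125)&(S>150)&(V>80),
      "orange":(H>6)&(H<18)&(S>190)&(V>170)}[name].astype(np.uint8)
def comps(c,name,z,roi,amin=15):
    u0,v0,u1,v1=roi; m=mask(c,name); k=np.zeros_like(m); k[v0:v1,u0:u1]=m[v0:v1,u0:u1]
    n,l,s,ce=cv2.connectedComponentsWithStats(k)
    out=[]
    for i in range(1,n):
        if s[i,4]<amin: continue
        v,u=np.nonzero(l==i)
        P=ray(c,np.c_[u,v],z)[:,:2]
        (cx,cy),(w,hh),a=cv2.minAreaRect((P*1000).astype(np.float32))
        out.append((name,s[i].tolist(),"mean",(P.mean(0)*1000).round(1).tolist(),"rect",round(cx,1),round(cy,1),round(w,1),round(hh,1),round(a,1),
          "box",np.round(cv2.boxPoints(((cx,cy),(w,hh),a))).astype(int).tolist()))
    return out
E
python3 - <<'E'
from h import *
T=read_camera("top"); S=read_camera("side")
for nm,roi in (("L",(335,190,372,230)),("R",(132,195,170,235))):
    for col,z in (("red",.025),("white",.012)):
        for r in comps(T,col,z,roi): print(nm,r)
for col,roi in (("blue",(185,80,250,125)),("orange",(255,85,320,130))):
    for r in comps(T,col,.036,roi): print("top",r)
for roi in ((190,117,245,165),(258,122,315,170)):
    for r in comps(T,"white",.032,roi): print("binwall",r)
for col,roi in (("blue",(320,140,380,190)),("orange",(350,165,415,220))):
    for r in comps(S,col,.036,roi): print("side",r)
for r in comps(S,"red",.025,(300,230,360,280)): print("sideL",r)
for r in comps(S,"red",.025,(220,150,260,178)): print("sideR",r)
I=T["image"][:,:,::-1]
a=[cv2.resize(I[v:v+80,u:u+80],(400,400),interpolation=cv2.INTER_CUBIC) for u,v in ((313,170),(110,176))]
cv2.imwrite("pics/crop1.png",np.hstack(a))
E
```

```text
L ('red', [341, 198, 26, 25, 125], 'mean', [460.1, -245.3], 'rect', 458.9, -244.5, 82.5, 44.4, 48.8, 'box', [[415, -261], [448, -290], [503, -228], [469, -199]])
L ('white', [345, 196, 21, 22, 393], 'mean', [481.0, -264.3], 'rect', 481.2, -264.4, 54.7, 48.9, 6.1, 'box', [[451, -243], [457, -292], [511, -286], [506, -237]])
R ('red', [136, 206, 29, 25, 136], 'mean', [445.0, 246.2], 'rect', 459.9, 256.0, 59.2, 62.5, 78.9, 'box', [[424, 233], [485, 221], [496, 279], [435, 291]])
R ('white', [137, 202, 23, 24, 398], 'mean', [467.7, 262.8], 'rect', 467.9, 262.7, 47.9, 54.8, 78.7, 'box', [[436, 245], [490, 234], [499, 281], [446, 292]])
top ('blue', [196, 90, 43, 29, 524], 'mean', [748.7, 88.4], 'rect', 749.3, 88.7, 107.8, 75.9, 89.8, 'box', [[711, 35], [787, 35], [787, 142], [712, 143]])
top ('orange', [266, 96, 26, 28, 200], 'mean', [730.0, -52.7], 'rect', 733.9, -69.9, 64.5, 73.1, 89.8, 'box', [[697, -102], [770, -102], [771, -38], [697, -37]])
top ('orange', [296, 97, 11, 16, 113], 'mean', [750.1, -131.8], 'rect', 747.1, -129.2, 26.2, 40.8, 89.8, 'box', [[727, -142], [767, -142], [768,
[... 780 characters left out ...]
[595, -142], [693, -144], [693, -139], [595, -136]])
side ('blue', [332, 149, 41, 21, 217], 'mean', [746.4, 88.0], 'rect', 749.2, 92.0, 116.2, 79.8, 89.8, 'box', [[709, 34], [789, 34], [789, 150], [709, 150]])
side ('orange', [361, 176, 46, 24, 309], 'mean', [727.4, -96.6], 'rect', 732.4, -89.1, 110.7, 78.5, 87.3, 'box', [[691, -142], [769, -146], [774, -36], [696, -32]])
sideL ('red', [312, 240, 26, 27, 258], 'mean', [458.5, -250.0], 'rect', 456.7, -248.8, 95.5, 49.2, 46.9, 'box', [[406, -267], [442, -300], [507, -231], [471, -197]])
sideR ('red', [228, 155, 24, 12, 102], 'mean', [445.4, 234.3], 'rect', 455.8, 250.5, 78.9, 64.2, 79.5, 'box', [[417, 218], [480, 206], [495, 283], [431, 295]])
```

View pics/crop1.png

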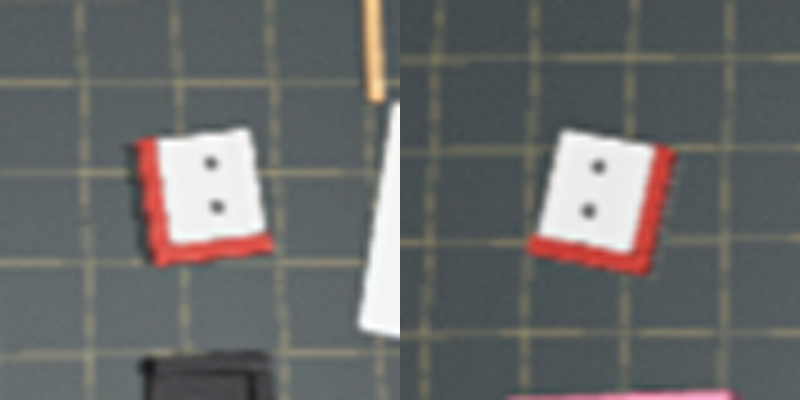

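Handedness is confirmed: in the crop, the left picture (y<0) has its side wall on the left and the right picture (y>0) on the right. From the numbers:

| Item | Position (mm) | Yaw |
|---|---|---|
| Left bracket centre | (476, -260) | +6° |
| Right bracket centre | (462, 259) | -11° |
| Blue bin mouth | (612, 89) | about 0° |
| Orange bin mouth | (595, -88) | about -1.5° |

My plan is to push each bracket sideways with two spread fingertips, then push it from behind into its bin.

```bash
c="python3 -m crank"
cat >> h.py <<'E'
def pose():
    s=get_state(); w,x,y,z=s["orientation"]
    phi=np.degrees(np.arctan2(1-2*(x*x+z*z),2*(x*y-w*z)))
    return s,np.array(s["tcp_pos"])*1000,phi
def goto(x,y,z,phi):
    s,p,f=pose(); d=np.array([x,y,z])-p; a=np.radians(f)
    print("t %.2f tcp %s phi %.1f gap %.1f F %s"%(s["clock"],p.round(1),f,s["finger_gap"]*1000,np.round(s["wrist_force"],1)))
    print("need units x %.3f y %.3f z %.3f turn %.3f"%((-np.sin(a)*d[0]+np.cos(a)*d[1])/40,(np.cos(a)*d[0]+np.sin(a)*d[1])/40,-d[2]/40,np.radians(f-phi)))
E
$c '{"travel":[[-3.45,-2.63,0],[-3.45,-2.63,0],[-3.45,-2.63,0],[-3.45,-2.63,0],[-3.45,-2.63,0]],"turn":[0,0,0,0,0]}' 30 20
$c '{"travel":[[-3.45,-2.63,0],[-3.45,-2.63,0],[-3.45,-2.63,0],[-3.45,-2.63,0],[-3.45,-2.63,0]],"turn":[0,0,0,0,0]}' 
$c '{"travel":[[-3.45,-2.63,0],[-3.45,-2.63,0],[-3.45,-2.63,0],[-3.45,-2.63,0],[-3.45,-2.63,0]],"turn":[0,0,0,0,0]}' 
$c '{"travel":[[-1.2,-3.37,0],[-1.2,-3.37,0],[-1.2,-3.37,0],[-1.2,-3.37,0],[-1.2,-3.37,0]],"turn":[0,0,0,0,0]}' 
$c '{"travel":[[-1.2,-3.37,0],[-1.2,-3.37,0],[-1.2,-3.37,0],[-1.2,-3.37,0],[-1.2,-3.37,0]],"turn":[0,0,0,0,0]}' 
$c '{"travel":[[-1.2,-3.37,0],[-1.2,-3.37,0],[-1.2,-3.37,0],[-1.2,-3.37,0],[-1.2,-3.37,0]],"turn":[0,0,0,0,0]}' 
$c '{"travel":[[0,0,0],[0,0,0],[0,0,0],[0,0,0],[0,0,0]],"turn":[0.61,0.61,0.61,0.61,0.61]}' 
$c '{"travel":[[0,0,0],[0,0,0],[0,0,0],[0,0,0],[0,0,0]],"turn":[0.61,0.61,0.61,0.61,0.61]}' 
python3 - <<'E'
from h import *
goto(476,-330,120,0)
c=read_camera("wrist"); cv2.imwrite("pics/w1.png",c["image"][:,:,::-1])
m=mask(c,"red"); print(m.sum())
for col,z in (("red",.025),("white",.012)):
    for r in comps(c,col,z,(0,0,560,420),200): print(r)
E
```

```text
clock: 0.62
tcp_pos: [0.2939, 0.3888, 0.2009]
orientation: [0.0, 0.178, 0.984, -0.001]
wrist_force: [-0.2, 0.9, -0.3]
finger_gap: 0.03
clock: 1.03
tcp_pos: [0.3878, 0.2428, 0.201]
orientation: [0.001, 0.178, 0.984, -0.001]
wrist_force: [0.7, -0.1, -0.4]
finger_gap: 0.03
clock: 1.45
tcp_pos: [0.4815, 0.0964, 0.2008]
orientation: [0.001, 0.178, 0.984, -0.001]
wrist_force: [1.3, 1.0, -0.3]
finger_gap: 0.03
clock: 1.87
tcp_pos: [0.4768, -0.0453, 0.2008]
orientation: [0.0, 0.178, 0.984, -0.0]
wrist_force: [0.1, 0.0, -0.3]
finger_gap: 0.0299
clock: 2.28
tcp_pos: [0.4757, -0.1879, 0.2006]
orientation: [0.0, 0.177, 0.984, -0.0]
wrist_force: [0.1, 0.2, -1.4]
finger_gap: 0.0303
clock: 2.7
tcp_pos: [0.4744, -0.3307, 0.2001]
orientation: [0.0, 0.177, 0.984, -0.0]
wrist_force: [-0.3, 0.5, 0.4]
finger_gap: 0.0301
clock: 3.12
tcp_pos: [0.4745, -0.3256, 0.2009]
orientation: [-0.0, 0.465, 0.885, 0.001]
wrist_force: [-0.5, -0.7, 0.7]
finger_gap: 0.0296
clock: 3.53
tcp_pos: [0.4745, -0.3256, 0.201]
orientation: [-0.001, 0.709, 0.705, 0.001]
wrist_force: [0.2, -0.7, 0.1]
finger_gap: 0.03
t 3.53 tcp [ 474.5 -325.6  201. ] phi -0.3 gap 30.0 F [ 0.2 -0.7  0.1]
need units x -0.110 y 0.038 z 2.025 turn -0.006
1282
('red', [239, 77, 69, 71, 1252], 'mean', [460.6, -244.7], 'rect', 473.0, -256.1, 64.7, 59.0, 6.4, 'box', [[438, -230], [444, -289], [508, -282], [502, -223]])
('white', [265, 90, 42, 12, 253], 'mean', [486.5, -240.9], 'rect', 482.4, -241.5, 41.0, 8.3, 8.8, 'box', [[461, -241], [463, -249], [503, -242], [502, -234]])
('white', [199, 191, 124, 139, 10167], 'mean', [456.3, -413.7], 'rect', 450.0, -424.1, 157.1, 118.1, 78.5, 'box', [[377, -489], [492, -513], [523, -359], [408, -335]])
```

View pics/w1.png

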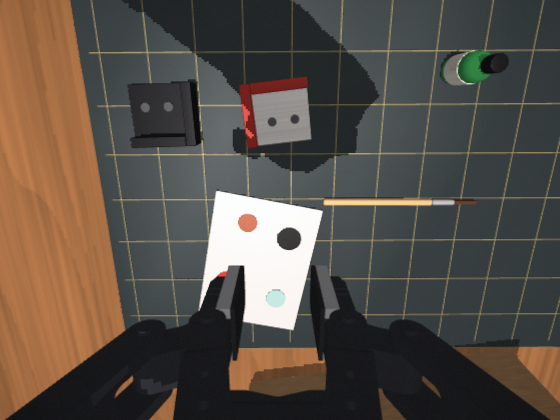

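The wrist view shows the left bracket at px (275,112) in the hand's shadow. It puts the centre at (473,-256) with yaw 6.4°, so the two views agree within 4 mm. I'll descend on its -y side, between the palette and the bracket.

```bash
c="python3 -m crank"
$c '{"travel":[[0.34,0,0.9],[0.34,0,1.8],[0.34,0,2.7],[0.34,0,3.6],[0.34,0,4.2]],"turn":[0,0,0,0,0]}' 
$c '{"travel":[[0,0,0.25],[0,0,0.5],[0,0,0.72],[0,0,0.72],[0,0,0.72]],"turn":[0,0,0,0,0]}' 
python3 - <<'E'
from h import *
goto(474,-312,4,0)
c=read_camera("wrist"); cv2.imwrite("pics/w2.png",c["image"][:,:,::-1])
E
```

```text
clock: 4.0
tcp_pos: [0.4728, -0.3112, 0.0299]
orientation: [-0.002, 0.706, 0.708, 0.0]
wrist_force: [-0.1, -0.3, -0.1]
finger_gap: 0.0301
clock: 4.42
tcp_pos: [0.4743, -0.3154, 0.005]
orientation: [0.001, 0.708, 0.707, 0.0]
wrist_force: [1.0, -1.0, -0.4]
finger_gap: 0.0297
t 4.42 tcp [ 474.3 -315.4    5. ] phi -0.1 gap 29.7 F [ 1.  -1.  -0.4]
need units x 0.085 y -0.008 z 0.026 turn -0.001
```

View pics/w2.png

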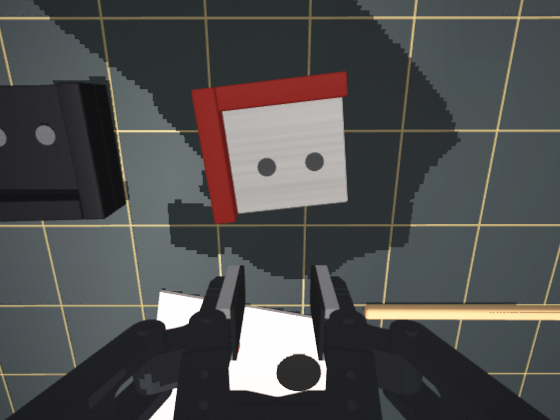

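The fingers stand clear of the bracket on its right side, with no force. I'll start the sideways push.

```bash
c="python3 -m crank"
$c '{"travel":[[0.15,0,0],[0.3,0,0],[0.45,0,0],[0.6,0,0],[0.75,0,0]],"turn":[0,0,0,0,0]}' 
$c '{"travel":[[0.2,0,0],[0.4,0,0],[0.6,0,0],[0.8,0,0],[1,0,0]],"turn":[0,0,0,0,0]}' 
$c '{"travel":[[0.25,0,0],[0.5,0,0],[0.75,0,0],[1.0,0,0],[1.25,0,0]],"turn":[0,0,0,0,0]}' 
python3 - <<'E'
from h import *
goto(474,48,4,0)
for n in ("wrist","top"):
  c=read_camera(n)
  h=cv2.cvtColor(c["image"],cv2.COLOR_RGB2HSV)
  m=(((h[...,0]<6)|(h[...,0]>172))&(h[...,1]>150)&(h[...,2]>60)).astype(np.uint8)
  if n=="wrist": m[230:]=0
  else: m[:,:]*=0
  v,u=np.nonzero(m)
  if len(u):
    P=ray(c,np.c_[u,v],.025)[:,:2]*1000; print(cv2.minAreaRect(P.astype(np.float32)),len(u))
E
```

```text
clock: 4.88
tcp_pos: [0.4737, -0.2844, 0.0045]
orientation: [0.0, 0.708, 0.706, 0.0]
wrist_force: [0.4, -0.1, 0.2]
finger_gap: 0.03
clock: 5.3
tcp_pos: [0.4737, -0.2442, 0.0041]
orientation: [-0.0, 0.708, 0.706, 0.0]
wrist_force: [-0.1, 0.2, 0.5]
finger_gap: 0.0302
clock: 5.72
tcp_pos: [0.4738, -0.1941, 0.0042]
orientation: [-0.0, 0.708, 0.706, 0.0]
wrist_force: [0.2, 0.0, 0.4]
finger_gap: 0.0303
t 5.72 tcp [ 473.8 -194.1    4.2] phi -0.1 gap 30.3 F [0.2 0.  0.4]
need units x 6.053 y -0.006 z 0.004 turn -0.002
```

```bash
python3 - <<'E'
from h import *
c=read_camera("wrist"); cv2.imwrite("pics/w3.png",c["image"][:,:,::-1])
h=cv2.cvtColor(c["image"],cv2.COLOR_RGB2HSV)
print(h[60:230:20,260], h[100,200:360:20])
E
```

```text
[[ 98  29  71]
 [ 97  32  71]
 [ 96  36  71]
 [100  32  71]
 [ 93  33  70]
 [ 97  32  72]
 [103  31  73]
 [ 94  29  70]
 [ 94  26  69]] [[ 90  25  70]
 [ 94  25  71]
 [ 96  36  71]
 [ 96  36  71]
 [100  32  72]
 [100  32  72]
 [ 97  32  71]
 [ 99  35  72]]
```

View pics/w3.png

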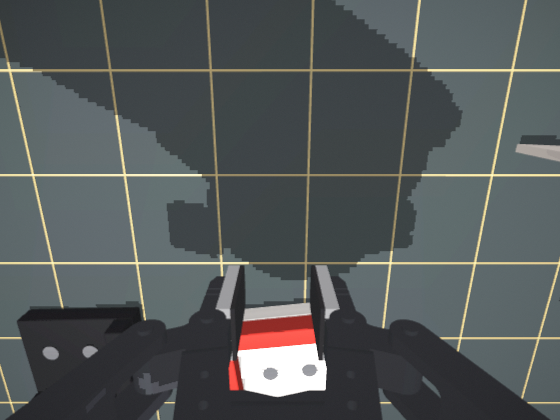

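```bash
python3 - <<'E'
from h import *
s,p,f=pose(); print(p,f)
def proj(c,X):
    q=c["K"]@(c["R"]@(np.array(X)/1000)+c["t"]); return (q[:2]/q[2]).round(0)
for n in ("wrist","top"):
    c=read_camera(n); print(n,"cam at",(-c["R"].T@c["t"]*1000).round(0))
    for dz in (0,20,40): print(proj(c,p+[0,0,dz]), proj(c,p+[-15,11,dz]),proj(c,p+[15,11,dz]))
    if n=="wrist": print(ray(c,[[230,318],[235,390],[312,312],[325,390],[240,346],[320,344]],.025)*1000, ray(c,[[325,390]],.012)*1000)
cs=read_camera("side")
cv2.imwrite("pics/c2.png",np.hstack([cv2.resize(c["image"][150:290,280:420],(400,400)),cv2.resize(cs["image"][180:320,230:370],(400,400))])[:,:,::-1])
E
```

```text
[ 473.75995535 -194.31955531    4.18973004] -0.03349537421835473
wrist cam at [ 473. -113.  177.]
[278. 256.] [250. 237.] [306. 237.]
[278. 274.] [247. 253.] [310. 253.]
[278. 295.] [243. 273.] [314. 273.]
[[ 449.13424724 -219.18419869   25.        ]
 [ 449.95423628 -265.54003248   25.        ]
 [ 490.87729451 -215.61361459   25.        ]
 [ 499.62367254 -265.51326258   25.        ]
 [ 453.67374874 -236.35675488   25.        ]
 [ 495.68754603 -235.0746552    25.        ]] [[ 501.882445   -278.51384351   12.        ]]
top cam at [ 316.  -32. 1154.]
[327. 210.] [323. 216.] [323. 204.]
[329. 209.] [324. 215.] [324. 203.]
[330. 208.] [325. 214.] [325. 202.]
```

View pics/c2.png

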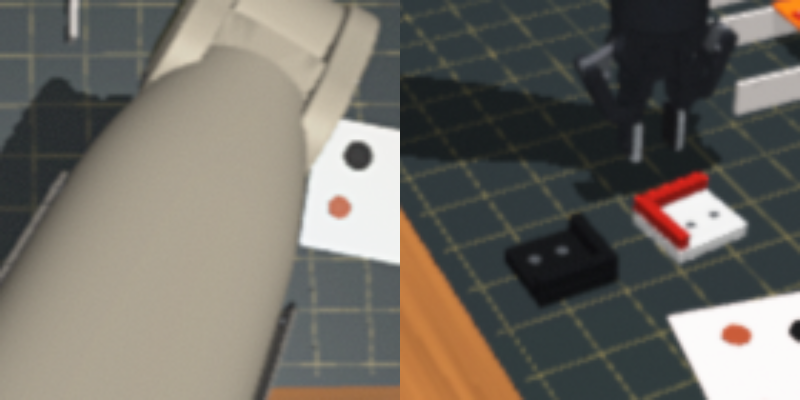

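```bash
python3 - <<'E'
from h import *
c=read_camera("side")
o=-c["R"].T@c["t"]
for uv in ((313,236),(328,232)):
    d=np.linalg.inv(c["K"])@np.array([*uv,1.]); d=c["R"].T@d
    for y in (-.183,-.194,-.205):
        X=o+d*(y-o[1])/d[1]; print(uv,(X*1000).round(0))
s,p,f=pose()
for X in (p/1000,p/1000+[-.02,0,.04],p/1000+[.02,0,.04]):
    q=c["K"]@(c["R"]@X+c["t"]); print((q[:2]/q[2]).round(0))
# forward check: gripper tip vs. tool axis tilt
print(s["joint_pos"].round(3), s["orientation"].round(3))
E
```

```text
(313, 236) [ 469. -183.   19.]
(313, 236) [ 462. -194.   28.]
(313, 236) [ 456. -205.   37.]
(328, 232) [ 509. -183.   18.]
(328, 232) [ 502. -194.   27.]
(328, 232) [ 495. -205.   36.]
[317. 243.]
[311. 231.]
[326. 227.]
[-0.548  0.343 -0.43   0.797 -0.     1.025] [0.    0.708 0.706 0.   ]
```

The fingertips passed over the bracket without touching it. Both the side and wrist views put the visible tips about 30 mm above where the reported TCP z says. The bracket hasn't moved (side-wall edge still at y≈-226). I'll feel for the mat here, gently.

```bash
c="python3 -m crank"
$c '{"travel":[[0,0,0.06],[0,0,0.12],[0,0,0.18],[0,0,0.24],[0,0,0.3]],"turn":[0,0,0,0,0]}' | grep -E "tcp|force"
$c '{"travel":[[0,0,0.03],[0,0,0.06],[0,0,0.09],[0,0,0.09],[0,0,0.09]],"turn":[0,0,0,0,0]}' | grep -E "tcp|force"
```

```text
tcp_pos: [0.4737, -0.1953, -0.0083]
wrist_force: [0.9, 0.1, -0.3]
tcp_pos: [0.4739, -0.1952, -0.0114]
wrist_force: [0.2, -0.2, -0.6]
```

```bash
c="python3 -m crank"
for i in 1; do
$c '{"travel":[[0,0,0.05],[0,0,0.1],[0,0,0.15],[0,0,0.15],[0,0,0.15]],"turn":[0,0,0,0,0]}' | grep -E "tcp|force"
$c '{"travel":[[0,0,0.03],[0,0,0.06],[0,0,0.09],[0,0,0.09],[0,0,0.09]],"turn":[0,0,0,0,0]}' | grep -E "tcp|force"
done; python3 - <<'E'
from h import *
c=read_camera("wrist"); s=read_camera("side")
cv2.imwrite("pics/w4.png",np.hstack([c["image"][200:420,140:420],cv2.resize(s["image"][190:300,240:380],(280,220),interpolation=cv2.INTER_CUBIC)])[:,:,::-1])
E
```

```text
tcp_pos: [0.4736, -0.1951, -0.0176]
wrist_force: [0.3, -0.5, -0.3]
tcp_pos: [0.4738, -0.1952, -0.0211]
wrist_force: [0.1, -0.3, 0.4]
```

View pics/w4.png

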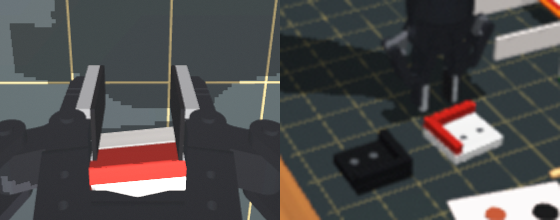

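The tips are now about 10 mm above the mat, with the bracket beside them and untouched. I'll go on in 1-2 mm steps.

```bash
c="python3 -m crank"
$c '{"travel":[[0,0,0.03],[0,0,0.06],[0,0,0.09],[0,0,0.09],[0,0,0.09]],"turn":[0,0,0,0,0]}' | grep -E "tcp|force"
$c '{"travel":[[0,0,0.03],[0,0,0.06],[0,0,0.06],[0,0,0.06],[0,0,0.06]],"turn":[0,0,0,0,0]}' | grep -E "tcp|force"

```

```text
tcp_pos: [0.4737, -0.1951, -0.0248]
wrist_force: [-0.5, -0.6, -0.4]
tcp_pos: [0.4738, -0.1952, -0.027]
wrist_force: [1.2, -0.2, -0.8]
```

```bash
c="python3 -m crank"
$c '{"travel":[[0,0,0.02],[0,0,0.04],[0,0,0.05],[0,0,0.05],[0,0,0.05]],"turn":[0,0,0,0,0]}' | grep -E "tcp|force"
$c '{"travel":[[0,0,0.02],[0,0,0.04],[0,0,0.05],[0,0,0.05],[0,0,0.05]],"turn":[0,0,0,0,0]}' | grep -E "tcp|force"

```

```text
tcp_pos: [0.4738, -0.1952, -0.0291]
wrist_force: [-0.3, 0.5, -0.6]
tcp_pos: [0.4739, -0.1953, -0.0307]
wrist_force: [-0.7, -0.9, 4.2]
```

Contact with the mat shows at reported z≈-30.5 (Fz 4 N), so I'll work at reported z≈-26. Now I'll lift, go back over the bracket and push again.

```bash
c="python3 -m crank"
$c '{"travel":[[0,0,-0.6],[0,0,-1.2],[0,0,-1.2],[-0.7,0,-1.2],[-1.4,0,-1.2]],"turn":[0,0,0,0,0]}' | grep -E "tcp|force"
$c '{"travel":[[-0.8,0,0],[-1.6,0,0],[-1.6,0,0],[-1.6,0,0.6],[-1.6,0,1.0]],"turn":[0,0,0,0,0]}' | grep -E "tcp|force"
$c '{"travel":[[0,0,0.05],[0,0,0.09],[0,0,0.09],[0.1,0,0.09],[0.25,0,0.09]],"turn":[0,0,0,0,0]}' | grep -E "tcp|force"
$c '{"travel":[[0.15,0,0],[0.3,0,0],[0.45,0,0],[0.6,0,0],[0.75,0,0]],"turn":[0,0,0,0,0]}' | grep -E "tcp|force"
$c '{"travel":[[0.15,0,0],[0.3,0,0],[0.45,0,0],[0.6,0,0],[0.75,0,0]],"turn":[0,0,0,0,0]}' | grep -E "tcp|force"
python3 - <<'E'
from h import *
goto(474,48,-26,0)
c=read_camera("wrist"); cv2.imwrite("pics/w5.png",c["image"][:,:,::-1])
m=mask(c,"red"); m[300:]=0; v,u=np.nonzero(m)
print(cv2.minAreaRect((ray(c,np.c_[u,v],.025)[:,:2]*1000).astype(np.float32)),len(u))
E
```

```text
tcp_pos: [0.474, -0.2508, 0.0172]
wrist_force: [1.2, -0.1, 0.4]
tcp_pos: [0.4737, -0.3162, -0.0239]
wrist_force: [-0.6, 0.7, -0.4]
tcp_pos: [0.4745, -0.3057, -0.0255]
wrist_force: [0.6, 0.0, -0.4]
tcp_pos: [0.4742, -0.275, -0.0261]
wrist_force: [0.6, -2.0, 0.6]
tcp_pos: [0.4737, -0.2447, -0.0266]
wrist_force: [0.0, -2.8, 0.9]
t 11.58 tcp [ 473.7 -244.7  -26.6] phi -0.1 gap 30.1 F [ 0.  -2.8  0.9]
need units x 7.317 y -0.008 z -0.016 turn -0.002
((475.99957275390625, -202.12158203125), (59.908592224121094, 64.32574462890625), 89.93638610839844) 9385
```

View pics/w5.png

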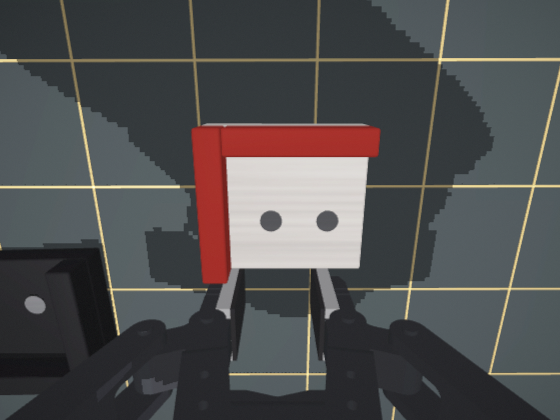

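The push now works: the bracket is square (yaw 0), centre (476,-202), flat, drag about 2.8 N. I'll continue 291 mm in +y.

```bash
c="python3 -m crank"
for k in 1; do
$c '{"travel":[[0.3,0,0],[0.6,0,0],[0.9,0,0],[1.2,0,0],[1.5,0,0]],"turn":[0,0,0,0,0]}' | grep -E "force"
$c '{"travel":[[0.3,0,0],[0.6,0,0],[0.9,0,0],[1.2,0,0],[1.5,0,0]],"turn":[0,0,0,0,0]}' | grep -E "force"
$c '{"travel":[[0.3,0,0],[0.6,0,0],[0.9,0,0],[1.2,0,0],[1.5,0,0]],"turn":[0,0,0,0,0]}' | grep -E "force"
$c '{"travel":[[0.3,0,0],[0.6,0,0],[0.9,0,0],[1.2,0,0],[1.5,0,0]],"turn":[0,0,0,0,0]}' | grep -E "force"
$c '{"travel":[[0.3,0,0],[0.6,0,0],[0.9,0,0],[1.1,0,0],[1.25,0,0]],"turn":[0,0,0,0,0]}' | grep -E "force"
done
cat >> h.py <<'E'
def brk():
    c=read_camera("wrist"); m=mask(c,"red"); m[300:]=0; v,u=np.nonzero(m)
    print("red rect",np.round(np.hstack(cv2.minAreaRect((ray(c,np.c_[u,v],.025)[:,:2]*1000).astype(np.float32))),1),len(u)); return c
E
python3 - <<'E'
from h import *
goto(474,48,-26,0); brk()
E
```

```text
wrist_force: [-0.3, -1.0, 0.1]
wrist_force: [0.2, -0.1, -0.8]
wrist_force: [0.5, -0.7, -1.0]
wrist_force: [-0.1, -0.1, -0.2]
wrist_force: [-0.0, -1.5, -0.3]
t 13.72 tcp [474.2  45.9 -26.6] phi -0.1 gap 29.5 F [-0.  -1.5 -0.3]
need units x 0.053 y -0.005 z -0.014 turn -0.001
red rect [476.6  88.5  59.9  64.3  90. ] 9382
```

Bracket centre is (476.6, 88.5), yaw 0, in line with the blue bin. Next I go behind the back wall with the jaws across it.

```bash
c="python3 -m crank"
$c '{"travel":[[-0.4,0,0],[-0.5,0,-0.3],[-0.5,0,-1],[-0.5,0,-1.6],[-0.5,0,-2.1]],"turn":[0,0,0,0,0]}' | grep -E "force"
$c '{"travel":[[0.5,-0.5,0],[1.0,-1,0],[1.56,-1.4,0],[1.56,-1.4,0],[1.56,-1.4,0]],"turn":[-0.53,-0.53,-0.53,-0.53,-0.53]}' | grep -E "force"
$c '{"travel":[[0,0,0],[0,0,0],[0,0,0],[0,0,0],[0,0,0]],"turn":[-0.53,-0.53,-0.53,-0.53,-0.53]}' | grep -E "force"
$c '{"travel":[[0,0,0],[0,0,0],[0,0,0],[0,0,0],[0,0,0]],"turn":[-0.51,-0.51,-0.51,-0.51,-0.51]}' | grep -E "force"
python3 - <<'E'
from h import *
goto(420,88.5,-26,90); brk()
E
```

```text
wrist_force: [0.9, 0.4, 0.3]
wrist_force: [0.9, -0.9, -0.2]
wrist_force: [-0.5, 0.4, 0.0]
wrist_force: [-0.0, 0.6, 0.0]
t 15.43 tcp [418.4  87.2  57.4] phi 90.0 gap 29.9 F [-0.   0.6  0. ]
need units x -0.040 y 0.032 z 2.085 turn 0.000
red rect [414.4 191.9 143.3 234.3  43.4] 6676
```

```bash
c="python3 -m crank"
$c '{"travel":[[0,0.03,0.8],[0,0.03,1.5],[0,0.03,1.9],[0,0.03,2.08],[0,0.03,2.08]],"turn":[0,0,0,0,0]}' | grep -E "force"
$c '{"travel":[[-0.15,0,0],[-0.3,0,0],[-0.45,0,0],[-0.6,0,0],[-0.75,0,0]],"turn":[0,0,0,0,0]}' | grep -E "force"
$c '{"travel":[[-0.2,0,0],[-0.4,0,0],[-0.6,0,0],[-0.8,0,0],[-1,0,0]],"turn":[0,0,0,0,0]}' | grep -E "force"
$c '{"travel":[[-0.2,0,0],[-0.4,0,0],[-0.6,0,0],[-0.8,0,0],[-1,0,0]],"turn":[0,0,0,0,0]}' | grep -E "force"
python3 - <<'E'
from h import *
goto(634,88.5,-26,90); c=brk()
for r in comps(c,"white",.032,(0,0,560,300),150)+comps(c,"blue",.036,(0,0,560,300),200): print(r)
E
```

```text
wrist_force: [-0.0, -0.7, 0.6]
wrist_force: [-1.9, 0.4, 2.4]
wrist_force: [-1.5, -0.6, 0.8]
wrist_force: [-1.1, -0.5, 0.3]
t 17.15 tcp [529.3  88.2 -25.9] phi 89.8 gap 29.9 F [-1.1 -0.5  0.3]
need units x -2.618 y 0.015 z 0.003 turn -0.003
red rect [0. 0. 0. 0. 0.] 0
('white', [220, 266, 18, 34, 296], 'mean', [513.1, 71.3], 'rect', 513.6, 71.2, 4.0, 14.7, 75.3, 'box', [[506, 71], [520, 67], [521, 71], [507, 75]])
('white', [316, 266, 19, 34, 308], 'mean', [513.5, 107.1], 'rect', 513.4, 107.2, 15.1, 4.1, 14.5, 'box', [[506, 107], [507, 103], [521, 107], [520, 111]])
```

The wrist camera now looks backwards, so I'll use the side camera for this leg.

```bash
python3 - <<'E'
from h import *
c=read_camera("side"); cv2.imwrite("pics/s5.png",cv2.resize(c["image"][110:250,240:440],(800,560),interpolation=cv2.INTER_CUBIC)[:,:,::-1])
for r in comps(c,"red",.025,(250,130,370,230),10): print(r)
c=read_camera("top")
for r in comps(c,"red",.025,(195,125,245,210),6): print(r)
E
```

```text
('red', [268, 135, 4, 3, 10], 'mean', [612.7, 372.8], 'rect', 611.4, 371.6, 16.7, 10.1, 65.2, 'box', [[603, 366], [613, 362], [619, 377], [610, 381]])
('red', [302, 137, 8, 8, 56], 'mean', [702.6, 287.1], 'rect', 702.9, 288.1, 56.2, 23.0, 62.0, 'box', [[680, 269], [700, 258], [726, 308], [706, 318]])
('red', [302, 153, 7, 3, 11], 'mean', [651.7, 198.4], 'rect', 650.7, 198.5, 11.2, 19.6, 43.2, 'box', [[640, 202], [653, 188], [661, 195], [648, 209]])
('red', [339, 156, 9, 9, 14], 'mean', [737.0, 114.4], 'rect', 736.7, 112.8, 54.6, 11.1, 75.7, 'box', [[725, 88], [735, 85], [749, 138], [738, 141]])
('red', [298, 169, 8, 6, 30], 'mean', [590.4, 103.1], 'rect', 589.3, 101.8, 31.6, 20.0, 61.7, 'box', [[573, 93], [591, 83], [606, 111], [588, 120]])
('red', [293, 179, 4, 6, 16], 'mean', [542.7, 57.7], 'rect', 544.0, 57.9, 28.4, 8.3, 63.0, 'box', [[534, 47], [541, 43], [554, 69], [547, 72]])
```

View pics/s5.png

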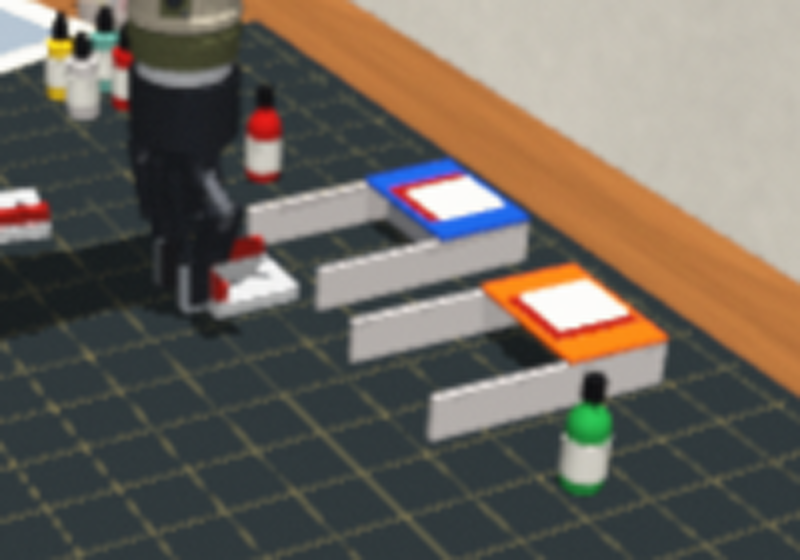

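The bracket is flat and centred at the blue bin's mouth (crop px ~(245,275)), with both fingers behind the back wall. I'll push it in to just before the earliest plate position.

```bash
c="python3 -m crank"
cat >> h.py <<'E'
def force(n=5):
    F=[]; 
    for _ in range(n): read_camera("wrist"); F.append(get_state()["wrist_force"])
    s,p,f=pose(); print("t %.2f tcp %s F %s"%(s["clock"],p.round(1),np.mean(F,0).round(2)))
E
$c '{"travel":[[-0.2,0,0],[-0.4,0,0],[-0.6,0,0],[-0.8,0,0],[-1,0,0]],"turn":[0,0,0,0,0]}' | grep -E "force"
$c '{"travel":[[-0.2,0,0],[-0.4,0,0],[-0.6,0,0],[-0.8,0,0],[-1,0,0]],"turn":[0,0,0,0,0]}' | grep -E "force"
$c '{"travel":[[-0.1,0,0],[-0.2,0,0],[-0.3,0,0],[-0.4,0,0],[-0.5,0,0]],"turn":[0,0,0,0,0]}' | grep -E "force"
python3 -c "from h import *;force()"
$c '{"travel":[[-0.05,0,0],[-0.1,0,0],[-0.15,0,0],[-0.15,0,0]],"turn":[0,0,0,0]}' | grep -E "force"
python3 -c "from h import *;force()"
```

```text
wrist_force: [-1.6, -0.6, 0.8]
wrist_force: [-2.1, -0.8, 0.5]
wrist_force: [-1.3, 0.1, -1.4]
t 18.80 tcp [628.6  88.  -25.7] F [0.4  0.07 0.44]
wrist_force: [-0.5, 0.2, 0.2]
t 19.38 tcp [634.6  87.9 -25.7] F [-0.15 -0.3   0.43]
```

```bash
c="python3 -m crank"
$c '{"travel":[[-0.05,0,0],[-0.1,0,0],[-0.15,0,0],[-0.15,0,0]],"turn":[0,0,0,0]}' | grep -E "force"
python3 -c "from h import *;force(3)"
$c '{"travel":[[-0.04,0,0],[-0.08,0,0],[-0.12,0,0],[-0.12,0,0]],"turn":[0,0,0,0]}' | grep -E "force"
python3 -c "from h import *;force(3)"
```

```text
wrist_force: [-0.1, 0.7, -0.4]
t 19.87 tcp [640.8  87.8 -25.8] F [-0.06 -0.47 -0.04]
wrist_force: [-1.1, -0.4, 0.6]
t 20.35 tcp [645.6  87.9 -25.8] F [0.41 0.14 0.06]
```

```bash
c="python3 -m crank"
$c '{"travel":[[-0.04,0,0],[-0.08,0,0],[-0.12,0,0],[-0.12,0,0]],"turn":[0,0,0,0]}' | grep -E "force"
python3 -c "from h import *;force(3)"
$c '{"travel":[[-0.04,0,0],[-0.08,0,0],[-0.12,0,0],[-0.12,0,0]],"turn":[0,0,0,0]}' | grep -E "force"
python3 -c "from h import *;force(3)"
```

```text
wrist_force: [0.6, 0.1, 0.5]
t 20.83 tcp [650.4  87.8 -25.8] F [-0.12  0.27  0.03]
wrist_force: [-5.7, -0.4, 4.7]
t 21.32 tcp [653.   87.9 -26. ] F [-5.48 -0.04  3.62]
```

The plate has been felt: Fx jumped to -5.5 N between TCP x 650 and 653. I'll press on in small steps and watch the 1 N/mm slope.

```bash
c="python3 -m crank"
$c '{"travel":[[-0.03,0,0],[-0.06,0,0],[-0.08,0,0],[-0.08,0,0]],"turn":[0,0,0,0]}' | grep -E "force"
python3 -c "from h import *;force(4);print(get_state()['orientation'],get_state()['ft_torque'])"
```

```text
wrist_force: [-10.1, -0.3, 7.5]
t 21.85 tcp [654.5  87.9 -26. ] F [-9.91  0.08  7.57]
[-3.02596023e-03  1.40531940e-03  9.99994430e-01 -8.92187987e-05] [-0.06369836  1.87605924 -0.09192622]
```

Fz is rising along with Fx, so the arm is giving downwards and pressing on the bracket, which adds mat friction. I'll ease the fingers up slightly, keeping Fz above 0 so nothing lifts.

```bash
c="python3 -m crank"
$c '{"travel":[[0,0,-0.01],[0,0,-0.02],[0,0,-0.02]],"turn":[0,0,0]}' | grep -E "force"
python3 -c "from h import *;force(3)"
```

```text
wrist_force: [-7.3, -0.6, 2.4]
t 22.25 tcp [654.8  87.9 -26. ] F [-6.96  0.74  2.73]
```

```bash
c="python3 -m crank"
$c '{"travel":[[-0.03,0,-0.01],[-0.06,0,-0.015],[-0.1,0,-0.02],[-0.1,0,-0.02]],"turn":[0,0,0,0]}' | grep -E "force"
python3 -c "from h import *;force(3)"
```

```text
wrist_force: [-7.5, 0.0, 0.5]
t 22.73 tcp [657.8  87.9 -25.8] F [-8.39 -0.09  0.88]
```

```bash
c="python3 -m crank"
$c '{"travel":[[-0.03,0,-0.005],[-0.06,0,-0.01],[-0.1,0,-0.01],[-0.1,0,-0.01]],"turn":[0,0,0,0]}' | grep -E "force"
python3 -c "from h import *;force(4)"
```

```text
wrist_force: [-11.5, -0.5, 0.9]
t 23.27 tcp [660.1  87.9 -25.9] F [-11.    -0.28   2.09]
```

```bash
c="python3 -m crank"
$c '{"travel":[[-0.02,0,-0.005],[-0.04,0,-0.005],[-0.04,0,-0.005],[-0.04,0,-0.005],[-0.04,0,-0.005]],"turn":[0,0,0,0,0]}' | grep -E "force"
python3 -c "from h import *;force(8)"
$c '{"travel":[[0,0,0],[0,0,0],[0,0,0],[0,0,0],[0,0,0]],"turn":[0,0,0,0,0]}' | grep -E "tcp|force"
python3 -c "from h import *;force(3)"
```

```text
wrist_force: [-13.4, -0.3, 3.0]
t 24.08 tcp [660.7  87.8 -25.9] F [-13.12  -0.13   2.81]
tcp_pos: [0.6607, 0.0879, -0.0258]
wrist_force: [-13.5, -0.4, 2.6]
t 24.65 tcp [660.7  87.8 -25.9] F [-13.18  -0.46   3.27]
```

I held it for about 1 s at Fx≈13 N. Less friction that is roughly 11 N at the plate, about 8 mm of travel. Now I release gently, lift, and go to the right bracket's +y side.

```bash
c="python3 -m crank"
$c '{"travel":[[0.08,0,0],[0.16,0,0],[0.24,0,0],[0.32,0,0],[0.4,0,0]],"turn":[0,0,0,0,0]}' | grep -E "force"
$c '{"travel":[[0.2,0,0],[0.4,0,0],[0.6,0,0],[0.6,0,-1],[0.6,0,-2]],"turn":[0,0,0,0,0]}' | grep -E "force"
$c '{"travel":[[0.55,0.83,-0.2],[1.1,1.66,-0.2],[1.65,2.5,-0.2],[2.2,3.3,-0.2],[2.75,4.15,-0.2]],"turn":[0,0,0,0,0]}' | grep -E "tcp"
$c '{"travel":[[0.55,0.83,0],[1.15,1.7,0],[1.15,1.7,0],[1.15,1.7,0],[1.15,1.7,0]],"turn":[-0.5,-0.5,-0.5,-0.5,-0.5]}' | grep -E "tcp"
$c '{"travel":[[0,0,0],[0,0,0],[0,0,0],[0,0,0],[0,0,0]],"turn":[-0.53,-0.53,-0.53,-0.53,-0.53]}' | grep -E "tcp"
$c '{"travel":[[0,0,0],[0,0,0],[0,0,0],[0,0,0],[0,0,0]],"turn":[-0.54,-0.54,-0.54,-0.54,-0.54]}' | grep -E "tcp"
python3 - <<'E'
from h import *
goto(465,322,-26,180); brk()
T=read_camera("top")
for r in comps(T,"red",.025,(195,120,245,165),4)+comps(T,"white",.012,(201,119,235,165),10): print(r)
E
```

```text
wrist_force: [-0.3, -0.1, 0.1]
wrist_force: [1.7, -0.1, -0.3]
tcp_pos: [0.5168, 0.2551, 0.0651]
tcp_pos: [0.4712, 0.3233, 0.0648]
tcp_pos: [0.4725, 0.3218, 0.0646]
tcp_pos: [0.4726, 0.3217, 0.0646]
t 27.15 tcp [472.6 321.7  64.6] phi 179.8 gap 30.1 F [-0.5  0.6  0.3]
need units x -0.007 y 0.189 z 2.266 turn -0.003
red rect [397.5 254.1 172.9  74.1   4.7] 4068
('red', [207, 120, 24, 18, 112], 'mean', [676.4, 95.1], 'rect', 687.0, 85.9, 59.9, 45.7, 89.7, 'box', [[664, 56], [710, 56], [710, 116], [664, 116]])
('white', [212, 119, 20, 15, 263], 'mean', [696.6, 80.8], 'rect', 698.0, 79.5, 49.9, 38.1, 89.7, 'box', [[679, 55], [717, 54], [717, 104], [679, 104]])
```

The left bracket lies inside the blue bin, with its rear at x≈664 and square. Now I measure the right one precisely.

```bash
python3 - <<'E'
from h import *
c=read_camera("wrist"); T=read_camera("top")
for r in comps(c,"red",.025,(0,0,560,300),200)+comps(c,"white",.012,(0,0,560,260),200): print(r)
for col,z in (("red",.025),("white",.012)):
    for r in comps(T,col,z,(132,195,170,235)): print(r)
E
```

```text
('red', [495, 39, 65, 22, 1285], 'mean', [331.7, 217.2], 'rect', 331.4, 217.1, 36.1, 10.4, 2.1, 'box', [[313, 222], [314, 211], [350, 213], [349, 223]])
('red', [251, 65, 113, 121, 2788], 'mean', [441.7, 253.7], 'rect', 459.0, 258.9, 59.6, 64.3, 78.9, 'box', [[422, 236], [485, 224], [496, 282], [433, 294]])
('white', [481, 59, 79, 97, 6809], 'mean', [318.7, 249.3], 'rect', 316.1, 249.2, 50.4, 56.2, 2.5, 'box', [[290, 276], [292, 220], [343, 222], [340, 278]])
('white', [239, 83, 101, 96, 6787], 'mean', [464.9, 261.9], 'rect', 464.9, 262.9, 50.2, 55.4, 78.8, 'box', [[433, 244], [487, 233], [497, 282], [443, 293]])
('red', [136, 206, 29, 25, 135], 'mean', [444.7, 246.4], 'rect', 459.7, 256.1, 59.2, 62.0, 78.9, 'box', [[424, 233], [484, 221], [496, 279], [435, 291]])
('white', [137, 202, 23, 24, 399], 'mean', [467.8, 262.8], 'rect', 467.9, 262.7, 47.9, 54.8, 78.7, 'box', [[436, 245], [490, 234], [499, 281], [446, 292]])
```

Both views agree: centre (459,259), yaw -11°. I'll descend and push it in -y.

```bash
c="python3 -m crank"
$c '{"travel":[[0,0.3,0.8],[0,0.3,1.6],[0,0.3,2.1],[0,0.3,2.26],[0,0.3,2.26]],"turn":[0,0,0,0,0]}' | grep -E "tcp|force"
$c '{"travel":[[0.15,0,0],[0.3,0,0],[0.45,0,0],[0.6,0,0],[0.75,0,0]],"turn":[0,0,0,0,0]}' | grep -E "force"
$c '{"travel":[[0.15,0,0],[0.3,0,0],[0.45,0,0],[0.6,0,0],[0.75,0,0]],"turn":[0,0,0,0,0]}' | grep -E "force"
$c '{"travel":[[0.2,0,0],[0.4,0,0],[0.6,0,0],[0.8,0,0],[1,0,0]],"turn":[0,0,0,0,0]}' | grep -E "force"
python3 - <<'E'
from h import *
goto(465,-40,-26,180)
c=read_camera("wrist")
for r in comps(c,"red",.025,(0,0,560,300),200): print(r)
E
```

```text
tcp_pos: [0.4587, 0.3214, -0.0277]
wrist_force: [-0.6, -0.2, 0.2]
wrist_force: [-0.0, 1.5, 0.3]
wrist_force: [-0.0, 1.5, 1.4]
wrist_force: [0.1, 2.5, 2.4]
t 29.02 tcp [459.9 221.5 -26. ] phi 179.8 gap 29.7 F [0.1 2.5 2.4]
need units x 6.537 y -0.153 z -0.001 turn -0.004
('red', [173, 126, 188, 157, 8919], 'mean', [452.4, 166.8], 'rect', 462.7, 180.9, 59.8, 64.5, 89.8, 'box', [[430, 151], [495, 151], [495, 211], [431, 211]])
```

```bash
c="python3 -m crank"
$c '{"travel":[[0.3,0,0],[0.6,0,0],[0.9,0,0],[1.2,0,0],[1.5,0,0]],"turn":[0,0,0,0,0]}' | grep -E "force"
$c '{"travel":[[0.3,0,0],[0.6,0,0],[0.9,0,0],[1.2,0,0],[1.5,0,0]],"turn":[0,0,0,0,0]}' | grep -E "force"
$c '{"travel":[[0.3,0,0],[0.6,0,0],[0.9,0,0],[1.2,0,0],[1.5,0,0]],"turn":[0,0,0,0,0]}' | grep -E "force"
$c '{"travel":[[0.3,0,0],[0.6,0,0],[0.9,0,0],[1.2,0,0],[1.5,0,0]],"turn":[0,0,0,0,0]}' | grep -E "force"
$c '{"travel":[[0.25,0,0],[0.45,0,0],[0.6,0,0],[0.7,0,0],[0.7,0,0]],"turn":[0,0,0,0,0]}' | grep -E "force"
python3 - <<'E'
from h import *
goto(406,-88,60,90)
c=read_camera("wrist")
for r in comps(c,"red",.025,(0,0,560,300),200): print(r)
E
```

```text
wrist_force: [-0.4, 0.5, -0.9]
wrist_force: [-0.6, 0.8, -0.3]
wrist_force: [0.2, 0.8, 0.6]
wrist_force: [0.5, 0.3, 0.4]
wrist_force: [0.3, -0.5, 0.3]
t 31.15 tcp [459.  -46.5 -26. ] phi 179.7 gap 29.9 F [ 0.3 -0.5  0.3]
need units x 1.045 y 1.320 z -2.150 turn 1.566
('red', [173, 125, 188, 157, 8967], 'mean', [451.4, -101.5], 'rect', 461.7, -87.4, 59.7, 64.4, 89.8, 'box', [[429, -117], [494, -117], [494, -58], [430, -57]])
```

Centre is (461.7, -87.4), square. Now behind its back wall.

```bash
c="python3 -m crank"
$c '{"travel":[[-0.4,0,0],[-0.5,0,-0.3],[-0.5,0,-1],[-0.5,0,-1.6],[-0.5,0,-2.15]],"turn":[0,0,0,0,0]}' | grep -E "force"
$c '{"travel":[[0.5,0.5,0],[1.0,1,0],[1.54,1.4,0],[1.54,1.4,0],[1.54,1.4,0]],"turn":[0.52,0.52,0.52,0.52,0.52]}' | grep -E "force"
$c '{"travel":[[0,0,0],[0,0,0],[0,0,0],[0,0,0],[0,0,0]],"turn":[0.52,0.52,0.52,0.52,0.52]}' | grep -E "force"
$c '{"travel":[[0,0,0],[0,0,0],[0,0,0],[0,0,0],[0,0,0]],"turn":[0.525,0.525,0.525,0.525,0.525]}' | grep -E "force"
python3 - <<'E'
from h import *
goto(403,-87.5,-26,90)
E
```

```text
wrist_force: [0.1, -0.5, 0.4]
wrist_force: [1.3, -0.6, 0.4]
wrist_force: [-0.2, 0.2, -0.0]
wrist_force: [0.6, -1.2, 0.1]
t 32.87 tcp [403.1 -86.5  60. ] phi 90.2 gap 30.3 F [ 0.6 -1.2  0.1]
need units x 0.003 y -0.025 z 2.149 turn 0.004
```

```bash
c="python3 -m crank"
$c '{"travel":[[0,-0.03,0.8],[0,-0.03,1.5],[0,-0.03,1.95],[0,-0.03,2.15],[0,-0.03,2.15]],"turn":[0,0,0,0,0]}' | grep -E "tcp|force"
$c '{"travel":[[-0.12,0,0],[-0.24,0,0],[-0.36,0,0],[-0.48,0,0],[-0.6,0,0]],"turn":[0,0,0,0,0]}' | grep -E "force"
$c '{"travel":[[-0.2,0,0],[-0.4,0,0],[-0.6,0,0],[-0.8,0,0],[-1,0,0]],"turn":[0,0,0,0,0]}' | grep -E "force"
$c '{"travel":[[-0.2,0,0],[-0.4,0,0],[-0.6,0,0],[-0.8,0,0],[-1,0,0]],"turn":[0,0,0,0,0]}' | grep -E "force"
$c '{"travel":[[-0.2,0,0],[-0.4,0,0],[-0.6,0,0],[-0.8,0,0],[-1,0,0]],"turn":[0,0,0,0,0]}' | grep -E "force"
$c '{"travel":[[-0.2,0,0],[-0.4,0,0],[-0.6,0,0],[-0.8,0,0],[-1,0,0]],"turn":[0,0,0,0,0]}' | grep -E "force"
$c '{"travel":[[-0.1,0,0],[-0.2,0,0],[-0.3,0,0],[-0.4,0,0],[-0.4,0,0]],"turn":[0,0,0,0,0]}' | grep -E "force"
python3 - <<'E'
from h import *
force(4)
s=read_camera("side")
for r in comps(s,"red",.025,(315,175,365,235),5): print(r)
E
```

```text
tcp_pos: [0.4013, -0.0872, -0.0276]
wrist_force: [-0.0, -0.6, 0.8]
wrist_force: [-2.1, 0.2, 1.7]
wrist_force: [-2.6, 0.2, 0.7]
wrist_force: [-1.2, 0.0, 0.2]
wrist_force: [-0.1, -0.2, -0.2]
wrist_force: [-0.5, -0.8, -0.5]
wrist_force: [0.7, 0.3, -0.5]
t 35.98 tcp [602.8 -87.8 -26. ] F [0.15 0.5  0.01]
('red', [350, 201, 15, 7, 51], 'mean', [633.9, -114.6], 'rect', 634.5, -113.5, 16.6, 48.3, 88.2, 'box', [[610, -121], [658, -123], [659, -106], [611, -104]])
```

The bracket is ahead of the fingers in the orange bin's mouth, with its side wall seen at x≈610-659, y≈-114. Now I probe for the plate.

```bash
c="python3 -m crank"
$c '{"travel":[[-0.1,0,0],[-0.2,0,0],[-0.3,0,0],[-0.4,0,0],[-0.4,0,0]],"turn":[0,0,0,0,0]}' | grep -E "force"
python3 -c "from h import *;force(3)"
$c '{"travel":[[-0.04,0,0],[-0.08,0,0],[-0.12,0,0],[-0.12,0,0]],"turn":[0,0,0,0]}' | grep -E "force"
python3 -c "from h import *;force(3)"
$c '{"travel":[[-0.04,0,0],[-0.08,0,0],[-0.1,0,0],[-0.1,0,0]],"turn":[0,0,0,0]}' | grep -E "force"
python3 -c "from h import *;force(3)"
```

```text
wrist_force: [1.0, -0.4, 1.3]
t 36.60 tcp [619.1 -87.7 -26. ] F [ 0.21 -0.08 -0.09]
wrist_force: [0.2, -0.9, -0.2]
t 37.08 tcp [623.8 -87.8 -26. ] F [-0.18  0.06 -0.19]
wrist_force: [-0.8, 0.0, -1.0]
t 37.57 tcp [627.9 -87.7 -26. ] F [-0.11  0.27  0.1 ]
```

```bash
c="python3 -m crank"
$c '{"travel":[[-0.04,0,0],[-0.08,0,0],[-0.12,0,0],[-0.12,0,0]],"turn":[0,0,0,0]}' | grep -E "force"
python3 -c "from h import *;force(2)"
$c '{"travel":[[-0.04,0,0],[-0.08,0,0],[-0.12,0,0],[-0.12,0,0]],"turn":[0,0,0,0]}' | grep -E "force"
python3 -c "from h import *;force(2)"
```

```text
wrist_force: [0.1, 0.1, 0.7]
t 38.00 tcp [632.8 -87.7 -26. ] F [-0.07  0.59  0.51]
wrist_force: [0.8, -0.1, -0.2]
t 38.43 tcp [637.6 -87.7 -26. ] F [0.94 0.06 0.34]
```

```bash
true
c="python3 -m crank"
$c '{"travel":[[-0.04,0,0],[-0.08,0,0],[-0.12,0,0],[-0.12,0,0]],"turn":[0,0,0,0]}' | grep -E "force"
python3 -c "from h import *;force(2)"
$c '{"travel":[[-0.04,0,0],[-0.08,0,0],[-0.12,0,0],[-0.12,0,0]],"turn":[0,0,0,0]}' | grep -E "force"
python3 -c "from h import *;force(2)"
```

```text
wrist_force: [-0.1, -0.0, 0.4]
t 38.87 tcp [642.4 -87.7 -26. ] F [-0.73 -0.18 -0.05]
wrist_force: [-0.2, 0.2, 0.5]
t 39.30 tcp [647.2 -87.7 -26. ] F [-0.36 -0.13  0.41]
```

```bash
c="python3 -m crank"
$c '{"travel":[[-0.04,0,0],[-0.08,0,0],[-0.12,0,0],[-0.12,0,0]],"turn":[0,0,0,0]}' | grep -E "force"
python3 -c "from h import *;force(2)"
$c '{"travel":[[-0.03,0,0],[-0.06,0,0],[-0.09,0,0],[-0.09,0,0]],"turn":[0,0,0,0]}' | grep -E "force"
python3 -c "from h import *;force(2)"
```

```text
wrist_force: [-0.9, 0.6, 0.2]
t 39.73 tcp [652.  -87.7 -26. ] F [0.03 0.52 0.14]
wrist_force: [-1.5, 0.5, 1.1]
t 40.17 tcp [655.  -87.6 -26.1] F [-2.8   0.27  1.46]
```

Plate contact is at TCP x≈655 (about 136 mm inside, in range). I'll press on, easing up slightly as before.

```bash
c="python3 -m crank"
$c '{"travel":[[-0.03,0,0],[-0.06,0,-0.01],[-0.1,0,-0.02],[-0.1,0,-0.02]],"turn":[0,0,0,0]}' | grep -E "force"
python3 -c "from h import *;force(3)"
$c '{"travel":[[-0.03,0,-0.005],[-0.06,0,-0.01],[-0.1,0,-0.015],[-0.1,0,-0.015]],"turn":[0,0,0,0]}' | grep -E "force"
python3 -c "from h import *;force(3)"
```

```text
wrist_force: [-5.3, 0.7, 1.4]
t 40.65 tcp [657.2 -87.2 -26. ] F [-4.89  0.92  1.04]
wrist_force: [-8.4, 0.2, 1.3]
t 41.13 tcp [659.6 -86.9 -26. ] F [-7.86  0.87  0.94]
```

```bash
c="python3 -m crank"
$c '{"travel":[[-0.03,0,-0.005],[-0.06,0,-0.01],[-0.1,0,-0.015],[-0.1,0,-0.015]],"turn":[0,0,0,0]}' | grep -E "force"
python3 -c "from h import *;force(4)"
```

```text
wrist_force: [-10.6, 1.6, 2.2]
t 41.67 tcp [662.1 -86.6 -25.9] F [-10.09   1.41   1.2 ]
```

```bash
c="python3 -m crank"
$c '{"travel":[[-0.03,0,-0.005],[-0.06,0,-0.007],[-0.06,0,-0.007],[-0.06,0,-0.007],[-0.06,0,-0.007]],"turn":[0,0,0,0,0]}' | grep -E "force"
python3 -c "from h import *;force(8)"
$c '{"travel":[[0,0,0],[0,0,0],[0,0,0],[0,0,0],[0,0,0]],"turn":[0,0,0,0,0]}' | grep -E "tcp|force"
python3 -c "from h import *;force(3)"
```

```text
wrist_force: [-12.9, 1.6, 2.0]
t 42.48 tcp [663.4 -86.5 -26. ] F [-12.56   1.18   2.41]
tcp_pos: [0.6634, -0.0864, -0.0259]
wrist_force: [-12.6, 2.3, 2.4]
t 43.05 tcp [663.4 -86.5 -25.9] F [-12.3    1.04   2.44]
```

I held it for about 1 s at ~12.4 N (about 8 mm). Release, retreat, lift clear and check.

```bash
c="python3 -m crank"
$c '{"travel":[[0.08,0,0],[0.16,0,0],[0.24,0,0],[0.32,0,0],[0.4,0,0]],"turn":[0,0,0,0,0]}' | grep -E "force"
$c '{"travel":[[0.2,0,0],[0.4,0,0],[0.6,0,0],[0.6,0,-1],[0.6,0,-2]],"turn":[0,0,0,0,0]}' | grep -E "force"
$c '{"travel":[[0.8,0,-0.5],[1.6,0,-1],[2.4,0,-1.5],[3.2,0,-2],[4,0,-2.5]],"turn":[0,0,0,0,0]}' | grep -E "tcp|force"
python3 - <<'E'
from h import *
T=read_camera("top"); S=read_camera("side")
for roi in ((195,120,245,165),(265,124,306,165)):
    for r in comps(T,"red",.025,roi,6)+comps(T,"white",.012,(roi[0]+7,roi[1],roi[2]-7,roi[3]),20): print(r)
I=np.hstack([cv2.resize(T["image"][80:200,130:400],(540,240)),np.zeros((240,60,3),np.uint8)])
J=cv2.resize(S["image"][120:280,220:460],(600,400),interpolation=cv2.INTER_CUBIC)
print(I.shape);cv2.imwrite("pics/end.png",np.vstack([np.ascontiguousarray(I),J])[:600,:,::-1])
E
```

```text
wrist_force: [-0.4, 0.1, -0.4]
wrist_force: [1.8, -0.3, 0.5]
tcp_pos: [0.4677, -0.0879, 0.1572]
wrist_force: [-0.4, -0.1, 1.5]
('red', [207, 120, 24, 18, 113], 'mean', [676.7, 95.3], 'rect', 687.0, 85.9, 59.9, 45.7, 89.7, 'box', [[664, 56], [710, 56], [710, 116], [664, 116]])
('white', [212, 120, 19, 14, 250], 'mean', [696.0, 80.9], 'rect', 696.6, 80.7, 47.4, 35.4, 89.8, 'box', [[679, 57], [714, 57], [714, 104], [679, 104]])
('white', [236, 120, 2, 36, 55], 'mean', [666.9, 39.6], 'rect', 666.8, 40.0, 2.6, 94.7, 90.0, 'box', [[619, 39], [714, 39], [714, 41], [619, 41]])
('white', [272, 124, 27, 41, 816], 'mean', [647.1, -87.8], 'rect', 648.7, -87.0, 68.6, 108.5, 89.4, 'box', [[594, -121], [703, -122], [703, -53], [595, -52]])
(240, 600, 3)
```

View pics/end.png

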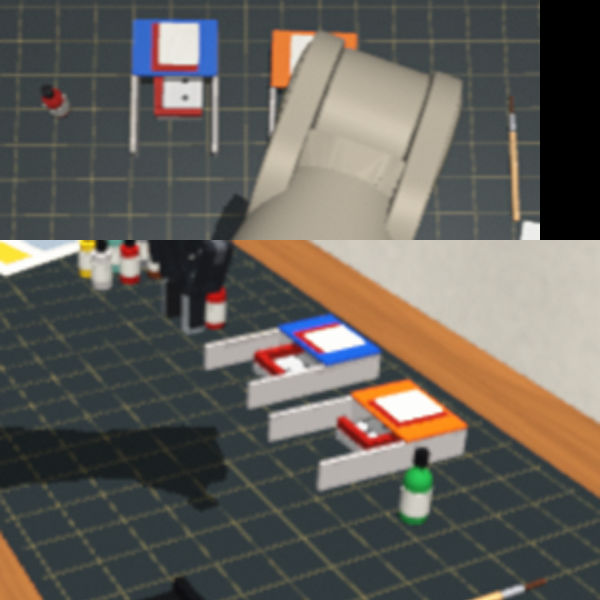

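The last picture shows both brackets flat inside their bins and both bottles upright. The brush is in place and the hand is clear, so I'll hand in.

```bash
python3 -c "
from workcell import *
s=get_state();print(s['clock'],s['wrist_force']);print(hand_in())"
```

```text
44.4 [ 1.09431779 -0.5645949  -0.17342046]
the job is handed in; nothing more can be done
None
```

I slid the left-hand bracket into the blue-hooded bin and then the right-hand one into the orange-hooded bin. I handed the job in at 44.4 s of the 72 s allowed.

**Plates:** I felt each plate, pressed it to about half its travel, held it for about 1 s and released it gently.

| Plate | TCP travel past first contact | Steady push | Implied plate travel |
|---|---|---|---|
| Left (blue) | about 8 mm | 13.2 N | about 8 mm, taking off an estimated 2–2.5 N of mat friction |
| Right (orange) | about 8 mm | 12.4 N | about 7–8 mm, with the same friction allowance |

Neither showed a hard-end force jump. Travel is inferred from force and TCP position only, because the plates cannot be seen.

**Last checks:** The final side view shows both brackets flat inside their bins, both bottles upright and the gripper clear. The top view puts the left bracket's rear at x≈664 mm, square. The arm hid the right bracket in the top view, so only the side view confirms its place. I judged the brush by eye, without measuring it against its starting place.

**What disagreed:**
- **Fingertip height:** With the fingers 30 mm apart, the tips stand about 30 mm higher than the reported TCP. My first sideways pass therefore went over the left bracket without touching it. I found the mat by gentle contact (about 4 N) and corrected for the offset.
- **Downward force:** While I pressed the left plate, the fingers pushed down on the bracket with up to 7.6 N. I eased them up to keep a slight downward force, so the bracket stayed flat.

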